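Line up the sample jars for the evaporator, largest by the controller

TASK

Line the four amber sample jars up in order of size for the evaporator: stand one upright in the middle of each cork disc on the tray, the largest on the disc next to the vacuum controller (the white box with the screen), then ever smaller, with the smallest on the disc farthest from it. They are glass, so set each one down gently rather than letting it drop, knock none over, and leave the beaker where it stands.

Things in the scene. Friction and masses are not known exactly. Their poses are not given: they have to be found in the camera images.
- jar_q_mid (a point): The largest of four squat, round amber glass sample jars with black screw lids: 62 mm across and 90 mm high, of which the lid is the top 20 mm (4 mm narrower than the glass); about 260 g, give or take a third. Stands upright and loose on the bench. The point is the jar's centre, half-way up (45 mm above its underside); z is its axis. It can be gripped from above across the glass at any yaw.
- jar_s_mid (a point): The second largest of four squat, round amber glass sample jars with black screw lids: 52 mm across and 74 mm high, of which the lid is the top 17 mm (4 mm narrower than the glass); about 150 g, give or take a third. Stands upright and loose on the bench. The point is the jar's centre, half-way up (37 mm above its underside); z is its axis. It can be gripped from above across the glass at any yaw.
- jar_p_mid (a point): The second smallest of four squat, round amber glass sample jars with black screw lids: 44 mm across and 60 mm high, of which the lid is the top 15 mm (4 mm narrower than the glass); about 85 g, give or take a third. Stands upright and loose on the bench. The point is the jar's centre, half-way up (30 mm above its underside); z is its axis. It can be gripped from above across the glass at any yaw.
- jar_r_mid (a point): The smallest of four squat, round amber glass sample jars with black screw lids: 36 mm across and 48 mm high, of which the lid is the top 12 mm (4 mm narrower than the glass); about 45 g, give or take a third. Stands upright and loose on the bench. The point is the jar's centre, half-way up (24 mm above its underside); z is its axis. It can be gripped from above across the glass at any yaw.
- disc_a: One of four identical cork discs, 72 mm across and 4 mm thick, fixed in a straight row, 85 mm from centre to centre, on a low white tray (96 x 345 mm, 8 mm thick; the row runs along its length). Origin: centre of the disc's underside, 8 mm above the bench; the disc's top is 12 mm above the bench. The letters say nothing of the order: the discs lie in any order along the row, and the row may lie turned by some degrees.
- disc_b: One of four identical cork discs, 72 mm across and 4 mm thick, fixed in a straight row, 85 mm from centre to centre, on a low white tray (96 x 345 mm, 8 mm thick; the row runs along its length). Origin: centre of the disc's underside, 8 mm above the bench; the disc's top is 12 mm above the bench. The letters say nothing of the order: the discs lie in any order along the row, and the row may lie turned by some degrees.
- disc_c: One of four identical cork discs, 72 mm across and 4 mm thick, fixed in a straight row, 85 mm from centre to centre, on a low white tray (96 x 345 mm, 8 mm thick; the row runs along its length). Origin: centre of the disc's underside, 8 mm above the bench; the disc's top is 12 mm above the bench. The letters say nothing of the order: the discs lie in any order along the row, and the row may lie turned by some degrees.
- disc_d: One of four identical cork discs, 72 mm across and 4 mm thick, fixed in a straight row, 85 mm from centre to centre, on a low white tray (96 x 345 mm, 8 mm thick; the row runs along its length). Origin: centre of the disc's underside, 8 mm above the bench; the disc's top is 12 mm above the bench. The letters say nothing of the order: the discs lie in any order along the row, and the row may lie turned by some degrees.
- controller: The vacuum controller: fixed white box with a sloping front with a light screen on its +x side, about 125 mm deep (x), 120 mm wide (y), 145 mm high. It stands just past one end of the row of discs or the other, a little farther from the robot, square to the tray, its centre 183 mm from the nearest disc's centre. Origin: centre of its footprint, on the bench. At the row's other end stands the vacuum pump (fixed, steel and black, 122 mm high), just as far off.
- beaker: Empty clear glass beaker, 66 mm across, 85 mm high, standing loose to one side of the jars, not part of the job. Origin: centre of its underside. On the other side stands a white plastic wash bottle, 64 mm across and 165 mm high. These two may be either way round, both about 0.375 m to the left and right of the robot's x axis.
Things that resemble listed ones, but are neither listed nor needed, are in the scene too. Leave any purple or yellow look-alike of the part that bears jar_q_mid alone.

How it is judged (in metres and radians):
At the end, for the whole second after the job is handed in: Each jar stands upright (within about 6 degrees), at rest and released, on a cork disc of its own, its centre within 12 mm of the disc's centre; counted from the disc next to the controller the jars run largest, second largest, second smallest, smallest ((horizontal distance between jar_q_mid and disc_a below 0.012 m or horizontal distance between jar_q_mid and disc_b below 0.012 m or horizontal distance between jar_q_mid and disc_c below 0.012 m or horizontal distance between jar_q_mid and disc_d below 0.012 m) and horizontal distance between jar_q_mid and controller between 0.14 and 0.223 m and height (world z) of jar_q_mid between 0.053 and 0.061 m and angle between each of jar_q_mid, jar_s_mid, jar_p_mid, jar_r_mid's own z axis and vertical below 0.1 rad and linear speed of each of jar_q, jar_s, jar_p, jar_r below 0.02 m/s and contact force between each of jar_q, jar_s, jar_p, jar_r and the fingers below 0.1 N and (horizontal distance between jar_s_mid and disc_a below 0.012 m or horizontal distance between jar_s_mid and disc_b below 0.012 m or horizontal distance between jar_s_mid and disc_c below 0.012 m or horizontal distance between jar_s_mid and disc_d below 0.012 m) and horizontal distance between jar_s_mid and controller between 0.223 and 0.306 m and height (world z) of jar_s_mid between 0.045 and 0.053 m and (horizontal distance between jar_p_mid and disc_a below 0.012 m or horizontal distance between jar_p_mid and disc_b below 0.012 m or horizontal distance between jar_p_mid and disc_c below 0.012 m or horizontal distance between jar_p_mid and disc_d below 0.012 m) and horizontal distance between jar_p_mid and controller between 0.306 and 0.39 m and height (world z) of jar_p_mid between 0.038 and 0.046 m and (horizontal distance between jar_r_mid and disc_a below 0.012 m or horizontal distance between jar_r_mid and disc_b below 0.012 m or horizontal distance between jar_r_mid and disc_c below 0.012 m or horizontal distance between jar_r_mid and disc_d below 0.012 m) and horizontal distance between jar_r_mid and controller between 0.39 and 0.47 m and height (world z) of jar_r_mid between 0.032 and 0.04 m); the robot touches nothing.
It fails at once if a jar is knocked or laid over (tilted more than 40 degrees) (angle between any of jar_q_mid, jar_s_mid, jar_p_mid, jar_r_mid's own z axis and vertical above 0.7 rad).
It fails at once if a jar is dropped or thrown (moves faster than 0.6 m/s with no finger touching it, a fall of about 2 cm) ((linear speed of jar_q above 0.6 m/s and contact force between jar_q and the fingers below 0.05 N) or (linear speed of jar_s above 0.6 m/s and contact force between jar_s and the fingers below 0.05 N) or (linear speed of jar_p above 0.6 m/s and contact force between jar_p and the fingers below 0.05 N) or (linear speed of jar_r above 0.6 m/s and contact force between jar_r and the fingers below 0.05 N)).
It fails at once if the beaker is pushed more than 30 mm from its place or tipped over (distance of beaker from where it was at the start of the episode above 0.03 m or angle between beaker's own z axis and vertical above 0.5 rad).
It also fails if it takes over 86 s, if anything falls off the work surface, if the arm or the gripper's body presses on something with over 40 N, if the wrist force passes 120 N, or if a joint passes its speed limit or range.

ROBOT

A 6-joint arm with a two-finger parallel gripper is mounted at the origin on the work surface. World frame = base frame: x ahead of the robot, y to its left, z up, the work surface at z = 0. Lengths are in mm, angles in rad, forces in N, time in s.
With the tool pointing down it reaches from about 400 to 925 mm from the base axis. Payload 12.5 kg.
Tool frame: the origin (TCP) lies on the centre line of the jaws, within the pads' length; the fingertips stand 19 mm ahead of it and the grasp point (between the pads) is the TCP; z points along the fingers, y is the line along which they close (so a half turn about z gives the same grasp; the last joint's range is limited). The gripper opens to 95 mm and grips with 3 to 60 N. Pads are 20 mm wide; open, the fingers measure 119 mm over their backs; the gripper's body (75 mm by 180 mm) begins 59 mm behind the grasp point.
Start: joints at [-1.422, 0.491, 1.559, -0, 1.092, -0.106], TCP at [157.555, -604.835, 196.261] pointing down, gripper open.
Joint ranges: [-3.1, 3.1], [-0.84, 2.19], [0.05, 2.79], [-1.13, 4.28], [0.06, 2.93], [-2.69, 2.69]. Speed limits (rad/s): [2.22, 2.22, 2.79, 3.14, 3.14, 3.14].

INTERFACE

Orientations are given as [roll, pitch, yaw] about the fixed x, y, z axes, in that order (R = Rz(yaw) Ry(pitch) Rx(roll)).
In Python, from cell import state, read_camera, job_done gives the robot as it stands.
- The arm moves only by the tool arm_command, never from a script. Its argument "deltas" is a list of rows, each an object of numbers: "dx", "dy", "dz": the shift along the world's x, y, z in m; "yaw": the turn about the world's z in degrees. In form: [{"dx": .., "dy": .., "dz": .., "yaw": ..}, ...]. A call has 1 to 20 rows; each row shifts and turns the commanded pose from where the row before left it; what a row does not reach is not made up. A row lasts 1/10 s, in which the tool goes at most 50 mm and 8.59 degrees, less where a joint would pass 70% of its speed; a pose out of reach is approached as far as the arm can. A call with a gripper value outside its range is refused whole. "gripper" is the finger opening in m, from 0 to 0.0951, set as the call begins (left out, the last holds). The fingers move at their own pace and stop on an object; the grip force is fixed at half the most. Time passes only in rows, so rows that do not move let the fingers close. It gives the time, the measured TCP pose, the force, the opening and the grip force at its end, in the units of the state.
- state(): the state, without advancing time (a new reading comes with each control period).
- read_camera(name): name is "side" or "top"; returns a dict with "color" (384x512x3 uint8, red, green, blue), "range_z" (384x512 float32, mm along the optical axis (not along the pixel's ray), 0 where there is no reading), "fx", "fy", "cx", "cy" (pixels), "extrinsics" (4x4, takes a point from camera to world coordinates). Camera axes: x right, y up, looking along -z (the intrinsics and any distortion apply to the point x, -y, -z); pixel columns grow to the right and rows downward; lengths in mm; the calibration is good to about 2 mm. A picture is of the moment at which its call begins.
- job_done(): hands the job in; it is judged then, once.
The state is a dict: "t": time; "joints": joint angles; "qvel": joint speeds; "tau": joint torques, N m; "eef_pos": TCP position; "tcp_rot": TCP orientation; "ft_force": force on the tool from outside, world axes, zero at the start; "moment": the same for the moment, N m; "opening": opening from 0.0 (shut) to 1.0 (fully open); "grip_force": force on a finger pad.
Only numpy, scipy, OpenCV 4.12 (cv2) and the standard library are available. Lean on these libraries where they do the work, as an engineer would, in place of code of your own. Each camera call takes 0.05 s, during which the arm holds its last target. There are 200 camera calls.

## Working session

There is one attempt and no reset: what is moved stays moved. The work goes in short steps, Python scripts to look and compute and a tool call to move; the robot and the scene stay as the last step left them, time stands still between calls to the robot, and variables do not carry over. Pictures are saved under pics/ and viewed, at most 14 in all, crops included, and the job is handed in when it is done.

Besides the shell and the picture viewer there is one more tool, called by a JSON object that holds its "op" and its "data". arm_command: Moves the arm, as the interface text tells. Its arguments: {"type":"object","properties":{"deltas":{"type":"array"},"gripper":{"type":"number"}},"required":["deltas"]}

```bash
mkdir -p pics; python3 - <<'E'
from cell import state, read_camera
import cv2,pickle,numpy as np
s=state();print(s['t'],s['eef_pos'],s['tcp_rot'],s['opening'])
d={n:read_camera(n) for n in('top','side')}
pickle.dump(d,open('cam0.pkl','wb'))
for n in d:
    cv2.imwrite(f'pics/{n}0.png',d[n]['color'][:,:,::-1]);print(n,d[n]['fx'],d[n]['cx'],d[n]['cy'],np.round(d[n]['extrinsics'],3).tolist())
E
```

```text
0.0 [ 157.4944771  -604.55362156  195.6734979 ] [-3.14049182e+00 -1.03821157e-04  2.54790407e-01] 1.0012259811669297
top 389.26962546187985 254.99814061543705 193.72554040209718 [[-0.027, 0.997, -0.07, 465.757], [-0.999, -0.029, -0.016, -11.325], [-0.018, 0.07, 0.997, 1106.535], [0.0, 0.0, 0.0, 1.0]]
side 375.4762998179581 262.52349873222585 192.92827399882873 [[-0.893, 0.235, -0.385, 162.317], [-0.451, -0.471, 0.758, 720.582], [-0.003, 0.85, 0.526, 538.149], [0.0, 0.0, 0.0, 1.0]]
```

View pics/top0.png

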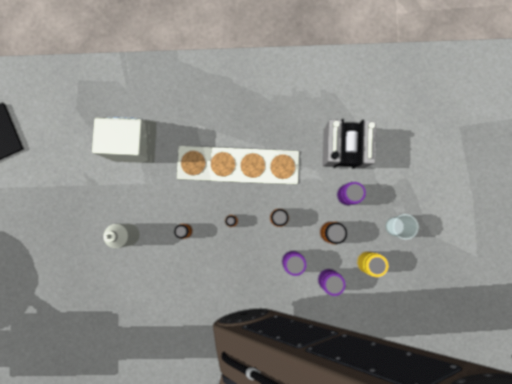

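View pics/side0.png

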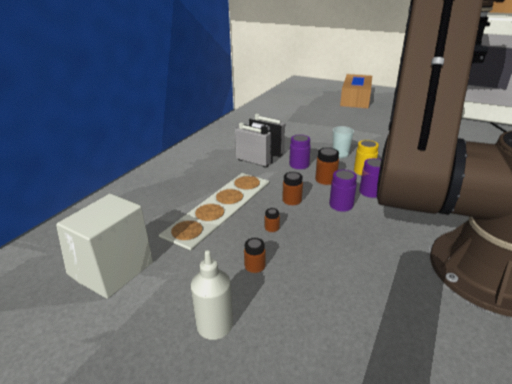

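Top view: the white controller is at (120,137) on the left and the pump at (350,143). The cork discs are at (193,162), (223,164), (253,166) and (283,167). The amber jars are at (182,231), (231,221), (280,217) and (335,232). The purple and yellow look-alikes are at (352,193), (294,263), (332,282) and (374,264). The beaker is at (403,227). Next I measure these and make one enlarged crop of the amber jars.

```bash
cat > m.py <<'E'
import numpy as np,cv2
def cloud(c):
    h,w=c['range_z'].shape;u,v=np.meshgrid(np.arange(w),np.arange(h));z=c['range_z'].astype(float)
    P=np.stack([(u-c['cx'])/c['fx']*z,-(v-c['cy'])/c['fy']*z,-z],-1)
    E=np.array(c['extrinsics']);W=P@E[:3,:3].T+E[:3,3];W[z==0]=np.nan;return W
def ray(c,u,v,z):
    E=np.array(c['extrinsics']);d=E[:3,:3]@[(u-c['cx'])/c['fx'],-(v-c['cy'])/c['fy'],-1];o=E[:3,3]
    return (o+d*(z-o[2])/d[2])[:2]
def discs(c):
    hsv=cv2.cvtColor(c['color'],cv2.COLOR_RGB2HSV);m=cv2.inRange(hsv,(5,90,110),(22,255,255))
    n,l,s,ce=cv2.connectedComponentsWithStats(m);return [(ce[i],s[i,4],ray(c,*ce[i],12)) for i in range(1,n) if s[i,4]>200]
def top(c,u,v,H,r=18):
    W=cloud(c)[v-r:v+r+1,u-r:u+r+1];m=((abs(W[...,2]-H)<6)).astype(np.uint8)
    n,l,s,ce=cv2.connectedComponentsWithStats(m)
    i=1+np.argmax(s[1:,4]);p=W[l==i];con=cv2.findContours((l==i).astype(np.uint8),0,1)[0][0]
    (x,y),rad=cv2.minEnclosingCircle(con.astype(np.float32))
    zz=np.median(p[:,2]);return ce[i]+[u-r,v-r],s[i,4],zz,ray(c,*(ce[i]+[u-r,v-r]),H),2*np.sqrt(s[i,4]/np.pi)*(1107-H)/c['fx']
E
python3 - <<'E'
import pickle;from m import *
np.set_printoptions(precision=1,suppress=True)
d=pickle.load(open('cam0.pkl','rb'));c=d['top']
for x in discs(c):print(*x)
W=cloud(c)
for u,v in((182,231),(231,221),(280,217),(335,232),(403,227),(352,193),(294,263),(120,137),(350,143)):
    w=W[v-12:v+13,u-12:u+13,2];t=np.nanpercentile(w,97);print(u,v,'ztop',t, end=' ')
    H=min([48,60,74,90],key=lambda h:abs(h-np.median(W[v-2:v+3,u-2:u+3,2])))
    try:print(H,*top(c,u,v,H))
    except Exception as e:print(e)
cv2.imwrite('pics/crop0.png',cv2.resize(c['color'][190:300,165:395,::-1],None,fx=3.4,fy=3.4,interpolation=2))
E
```

```text
[192.8 162.7] 424 [636.5 181.1]
[222.4 163.8] 432 [630.7  96.7]
[252.4 164.9] 436 [624.9  11.8]
[282.2 166.3] 434 [618.6 -72.6]
182 231 ztop 62.71974115474682 60 [180.2 230.8] 174 60.3188648199731 [445.5 209.4] 40.033710833273304
231 221 ztop 49.93485956994858 48 [229.8 220.2] 105 48.23390352039769 [470.2  76.3] 31.455395618131703
280 217 ztop 77.03979302951281 74 [278.8 217. ] 249 74.63762440050778 [475.2 -55.8] 47.25029639773559
335 232 ztop 93.46578101533021 90 [335.3 232.5] 394 90.44680369133914 [ 430.7 -199.8] 58.51586185077562
403 227 ztop 85.77388323995629 48 [407.7 225.5] 41 47.607623912666895 [ 442.8 -402.5] 19.655877214672692
352 193 ztop 94.01025997272905 90 [353.6 191.9] 386 90.65335622201803 [ 534.7 -251.8] 57.918745596098454
294 263 ztop 93.41680348033007 90 [294.4 264.1] 399 90.22149737414509 [352.5 -91.2] 58.88598484431575
120 137 ztop 148.69958092929255 attempt to get argmax of an empty sequence
350 143 ztop 114.30575424015285 attempt to get argmax of an empty sequence
```

View pics/crop0.png

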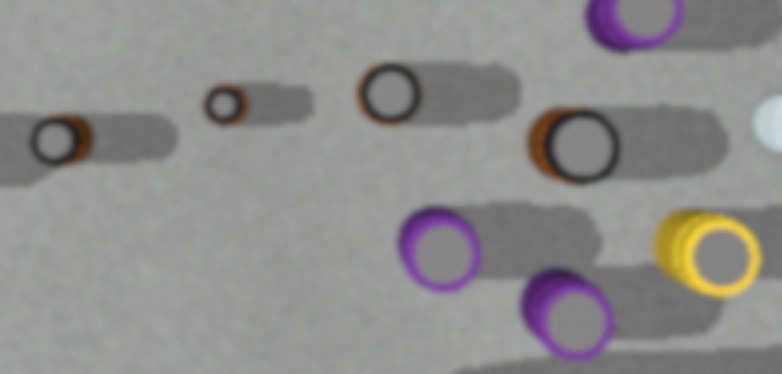

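Sizes from the lid-top heights and widths give q at (431,-200), s at (475,-56), p at (445,209) and r at (470,76). These four are the only ones with amber glass and black lids. The controller side is +y, so q goes to (636,181), s to (631,97), p to (625,12) and r to (619,-73). I'll use a yaw with the fingers closing across the row, and go above q first.

{"op": "arm_command", "data": {"deltas": [{"dx": 0.0137,"dy": 0.0202,"yaw": 3.57},{"dx": 0.0137,"dy": 0.0202,"yaw": 3.57},{"dx": 0.0137,"dy": 0.0202,"yaw": 3.57},{"dx": 0.0137,"dy": 0.0202,"yaw": 3.57},{"dx": 0.0137,"dy": 0.0202,"yaw": 3.57},{"dx": 0.0137,"dy": 0.0202,"yaw": 3.57},{"dx": 0.0137,"dy": 0.0202,"yaw": 3.57},{"dx": 0.0137,"dy": 0.0202,"yaw": 3.57},{"dx": 0.0137,"dy": 0.0202,"yaw": 3.57},{"dx": 0.0137,"dy": 0.0202,"yaw": 3.57},{"dx": 0.0137,"dy": 0.0202,"yaw": 3.57},{"dx": 0.0137,"dy": 0.0202,"yaw": 3.57},{"dx": 0.0137,"dy": 0.0202,"yaw": 3.57},{"dx": 0.0137,"dy": 0.0202,"yaw": 3.57},{"dx": 0.0137,"dy": 0.0202,"yaw": 3.57},{"dx": 0.0137,"dy": 0.0202,"yaw": 3.57},{"dx": 0.0137,"dy": 0.0202,"yaw": 3.57},{"dx": 0.0137,"dy": 0.0202,"yaw": 3.57},{"dx": 0.0137,"dy": 0.0202,"yaw": 3.57},{"dx": 0.0137,"dy": 0.0202,"yaw": 3.57}], "gripper": 0.095}}

```text
$.deltas[0]: bad value
```

```bash
python3 - <<'E'
from cell import state, read_camera
import cv2
s=state();print(s['t'],s['eef_pos'],s['tcp_rot'],s['ft_force'])
c=read_camera('side');cv2.imwrite('pics/side1.png',c['color'][:,:,::-1])
E
```

```text
0.1 [ 157.52344624 -604.57824795  195.719855  ] [-3.14061109e+00 -1.11582389e-04  2.54809461e-01] [-0.30152559 -0.47642797 -0.46346371]
```

View pics/side1.png

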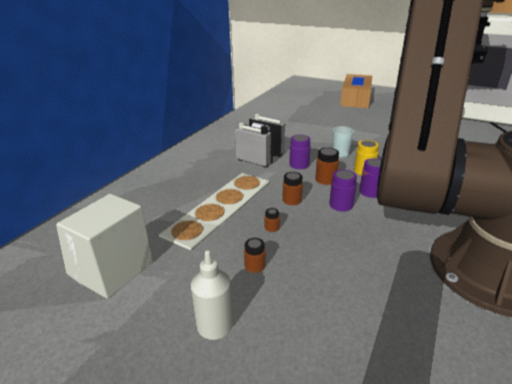

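The call was refused because every row needs all four keys. The picture shows the scene unchanged, with q still at (328,166).

{"op": "arm_command", "data": {"deltas": [{"dx": 0.0137,"dy": 0.0202,"dz": 0,"yaw": 3.57},{"dx": 0.0137,"dy": 0.0202,"dz": 0,"yaw": 3.57},{"dx": 0.0137,"dy": 0.0202,"dz": 0,"yaw": 3.57},{"dx": 0.0137,"dy": 0.0202,"dz": 0,"yaw": 3.57},{"dx": 0.0137,"dy": 0.0202,"dz": 0,"yaw": 3.57},{"dx": 0.0137,"dy": 0.0202,"dz": 0,"yaw": 3.57},{"dx": 0.0137,"dy": 0.0202,"dz": 0,"yaw": 3.57},{"dx": 0.0137,"dy": 0.0202,"dz": 0,"yaw": 3.57},{"dx": 0.0137,"dy": 0.0202,"dz": 0,"yaw": 3.57},{"dx": 0.0137,"dy": 0.0202,"dz": 0,"yaw": 3.57},{"dx": 0.0137,"dy": 0.0202,"dz": 0,"yaw": 3.57},{"dx": 0.0137,"dy": 0.0202,"dz": 0,"yaw": 3.57},{"dx": 0.0137,"dy": 0.0202,"dz": 0,"yaw": 3.57},{"dx": 0.0137,"dy": 0.0202,"dz": 0,"yaw": 3.57},{"dx": 0.0137,"dy": 0.0202,"dz": 0,"yaw": 3.57},{"dx": 0.0137,"dy": 0.0202,"dz": 0,"yaw": 3.57},{"dx": 0.0137,"dy": 0.0202,"dz": 0,"yaw": 3.57},{"dx": 0.0137,"dy": 0.0202,"dz": 0,"yaw": 3.57},{"dx": 0.0137,"dy": 0.0202,"dz": 0,"yaw": 3.57},{"dx": 0.0137,"dy": 0.0202,"dz": 0,"yaw": 3.57}], "gripper": 0.095}}

```text
t: 2.15
eef_pos: [432.0, -199.9, 196.2]
tcp_rot: [-3.142, -0.0, 1.504]
ft_force: [-0.7, -0.4, -0.6]
opening: 0.997
grip_force: 0.0
```

```bash
python3 - <<'E'
from cell import state, read_camera
import cv2
s=state();print(s['t'],s['eef_pos'],s['tcp_rot'],s['ft_force'])
c=read_camera('side');cv2.imwrite('pics/side2.png',c['color'][:,:,::-1])
E
```

```text
2.15 [ 431.95972273 -199.91049355  196.2131137 ] [-3.14152798e+00 -2.44177743e-05  1.50356486e+00] [-0.73109741 -0.35446265 -0.59848347]
```

View pics/side2.png

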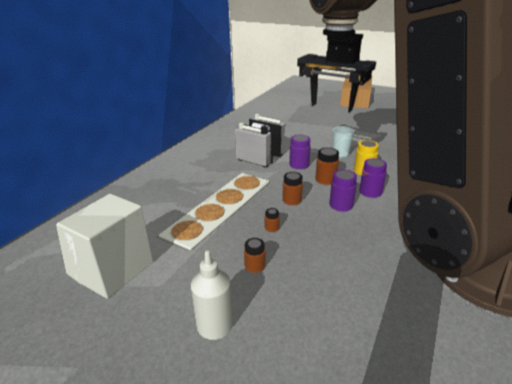

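The gripper is over q (jar at (328,166), fingertips at (314,105) and (356,100)) and closes along x with room on both sides. I lower it and close.

{"op": "arm_command", "data": {"deltas": [{"dx": -0.0005,"dy": 0,"dz": -0.02,"yaw": 0},{"dx": -0.0005,"dy": 0,"dz": -0.02,"yaw": 0},{"dx": 0,"dy": 0,"dz": -0.02,"yaw": 0},{"dx": 0,"dy": 0,"dz": -0.02,"yaw": 0},{"dx": 0,"dy": 0,"dz": -0.02,"yaw": 0},{"dx": 0,"dy": 0,"dz": -0.02,"yaw": 0},{"dx": 0,"dy": 0,"dz": -0.014,"yaw": 0},{"dx": 0,"dy": 0,"dz": -0.01,"yaw": 0},{"dx": 0,"dy": 0,"dz": -0.005,"yaw": 0},{"dx": 0,"dy": 0,"dz": 0,"yaw": 0}], "gripper": 0.095}}

```text
t: 3.2
eef_pos: [430.4, -200.8, 47.0]
tcp_rot: [-3.141, -0.0, 1.501]
ft_force: [-0.5, -0.0, 0.0]
opening: 1.001
grip_force: 0.0
```

{"op": "arm_command", "data": {"deltas": [{"dx": 0,"dy": 0,"dz": 0,"yaw": 0},{"dx": 0,"dy": 0,"dz": 0,"yaw": 0},{"dx": 0,"dy": 0,"dz": 0,"yaw": 0},{"dx": 0,"dy": 0,"dz": 0,"yaw": 0},{"dx": 0,"dy": 0,"dz": 0,"yaw": 0},{"dx": 0,"dy": 0,"dz": 0,"yaw": 0},{"dx": 0,"dy": 0,"dz": 0,"yaw": 0},{"dx": 0,"dy": 0,"dz": 0,"yaw": 0},{"dx": 0,"dy": 0,"dz": 0,"yaw": 0},{"dx": 0,"dy": 0,"dz": 0,"yaw": 0}], "gripper": 0.045}}

```text
t: 4.2
eef_pos: [430.4, -200.8, 47.4]
tcp_rot: [-3.141, -0.0, 1.501]
ft_force: [-2.4, 0.4, 4.9]
opening: 0.641
grip_force: 30.0
```

{"op": "arm_command", "data": {"deltas": [{"dx": 0,"dy": 0,"dz": 0.005,"yaw": 0},{"dx": 0,"dy": 0,"dz": 0.015,"yaw": 0},{"dx": 0,"dy": 0,"dz": 0.02,"yaw": 0},{"dx": 0,"dy": 0,"dz": 0.02,"yaw": 0},{"dx": 0,"dy": 0,"dz": 0.02,"yaw": 0},{"dx": 0,"dy": 0,"dz": 0.02,"yaw": 0},{"dx": 0,"dy": 0,"dz": 0.015,"yaw": 0},{"dx": 0,"dy": 0,"dz": 0.005,"yaw": 0}]}}

```text
t: 5.0
eef_pos: [431.0, -201.0, 168.6]
tcp_rot: [3.14, 0.001, 1.501]
ft_force: [-0.3, -1.2, -2.6]
opening: 0.638
grip_force: 30.0
```

{"op": "arm_command", "data": {"deltas": [{"dx": 0.0053,"dy": 0.01,"dz": 0,"yaw": 0},{"dx": 0.0107,"dy": 0.02,"dz": 0,"yaw": 0},{"dx": 0.0107,"dy": 0.02,"dz": 0,"yaw": 0},{"dx": 0.0107,"dy": 0.02,"dz": 0,"yaw": 0},{"dx": 0.0107,"dy": 0.02,"dz": 0,"yaw": 0},{"dx": 0.0107,"dy": 0.02,"dz": 0,"yaw": 0},{"dx": 0.0107,"dy": 0.02,"dz": 0,"yaw": 0},{"dx": 0.0107,"dy": 0.02,"dz": 0,"yaw": 0},{"dx": 0.0107,"dy": 0.02,"dz": 0,"yaw": 0},{"dx": 0.0107,"dy": 0.02,"dz": 0,"yaw": 0},{"dx": 0.0107,"dy": 0.02,"dz": 0,"yaw": 0},{"dx": 0.0107,"dy": 0.02,"dz": 0,"yaw": 0},{"dx": 0.0107,"dy": 0.02,"dz": 0,"yaw": 0},{"dx": 0.0107,"dy": 0.02,"dz": 0,"yaw": 0},{"dx": 0.0107,"dy": 0.02,"dz": 0,"yaw": 0},{"dx": 0.0107,"dy": 0.02,"dz": 0,"yaw": 0},{"dx": 0.0107,"dy": 0.02,"dz": 0,"yaw": 0},{"dx": 0.0107,"dy": 0.02,"dz": 0,"yaw": 0},{"dx": 0.0107,"dy": 0.02,"dz": 0,"yaw": 0},{"dx": 0.008,"dy": 0.011,"dz": 0,"yaw": 0}]}}

```text
t: 7.0
eef_pos: [636.2, 182.3, 165.6]
tcp_rot: [-3.14, 0.0, 1.502]
ft_force: [-0.5, -0.5, -2.9]
opening: 0.637
grip_force: 30.0
```

```bash
python3 - <<'E'
from cell import state, read_camera
import cv2
s=state();print(s['t'],s['eef_pos'],s['tcp_rot'],s['ft_force'],s['opening'])
c=read_camera('side');cv2.imwrite('pics/side3.png',c['color'][:,:,::-1])
E
```

```text
7.0 [636.2456691  182.32794734 165.62262984] [-3.13965125e+00  2.12055210e-04  1.50206850e+00] [-0.47509979 -0.48829314 -2.94012518] 0.6371717692678623
```

View pics/side3.png

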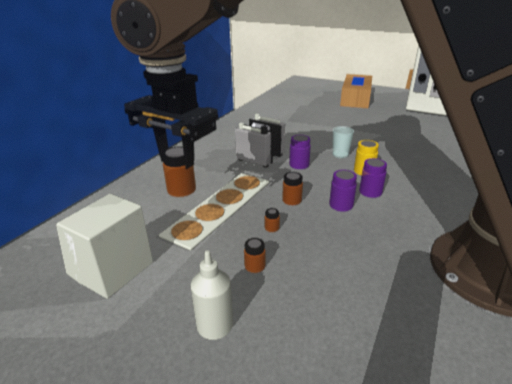

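q is held upright at (180,175), above the end disc by the controller. I lower it in stages.

{"op": "arm_command", "data": {"deltas": [{"dx": 0,"dy": -0.001,"dz": -0.01,"yaw": 0},{"dx": 0,"dy": 0,"dz": -0.015,"yaw": 0},{"dx": 0,"dy": 0,"dz": -0.015,"yaw": 0},{"dx": 0,"dy": 0,"dz": -0.015,"yaw": 0},{"dx": 0,"dy": 0,"dz": -0.015,"yaw": 0},{"dx": 0,"dy": 0,"dz": -0.015,"yaw": 0},{"dx": 0,"dy": 0,"dz": -0.01,"yaw": 0},{"dx": 0,"dy": 0,"dz": -0.005,"yaw": 0},{"dx": 0,"dy": 0,"dz": 0,"yaw": 0},{"dx": 0,"dy": 0,"dz": 0,"yaw": 0}]}}

```text
t: 8.05
eef_pos: [636.7, 179.3, 67.7]
tcp_rot: [3.141, -0.0, 1.501]
ft_force: [0.4, 0.1, -2.9]
opening: 0.637
grip_force: 30.0
```

{"op": "arm_command", "data": {"deltas": [{"dx": 0,"dy": 0.001,"dz": -0.003,"yaw": 0},{"dx": 0,"dy": 0,"dz": -0.002,"yaw": 0},{"dx": 0,"dy": 0,"dz": -0.0015,"yaw": 0},{"dx": 0,"dy": 0,"dz": -0.001,"yaw": 0},{"dx": 0,"dy": 0,"dz": 0,"yaw": 0}]}}

```text
t: 8.55
eef_pos: [636.4, 180.1, 59.6]
tcp_rot: [-3.142, 0.0, 1.501]
ft_force: [-0.2, 0.4, -3.3]
opening: 0.637
grip_force: 30.0
```

{"op": "arm_command", "data": {"deltas": [{"dx": 0,"dy": 0,"dz": -0.0005,"yaw": 0},{"dx": 0,"dy": 0,"dz": -0.0005,"yaw": 0},{"dx": 0,"dy": 0,"dz": 0,"yaw": 0}]}}

```text
t: 8.85
eef_pos: [636.5, 180.2, 59.5]
tcp_rot: [3.141, -0.0, 1.501]
ft_force: [-2.5, -0.3, 5.1]
opening: 0.64
grip_force: 30.0
```

Contact shows as +5 N, so I release and lift.

{"op": "arm_command", "data": {"deltas": [{"dx": 0,"dy": 0,"dz": 0,"yaw": 0},{"dx": 0,"dy": 0,"dz": 0,"yaw": 0},{"dx": 0,"dy": 0,"dz": 0,"yaw": 0},{"dx": 0,"dy": 0,"dz": 0,"yaw": 0},{"dx": 0,"dy": 0,"dz": 0,"yaw": 0},{"dx": 0,"dy": 0,"dz": 0,"yaw": 0},{"dx": 0,"dy": 0,"dz": 0.005,"yaw": 0},{"dx": 0,"dy": 0,"dz": 0.015,"yaw": 0},{"dx": 0,"dy": 0,"dz": 0.02,"yaw": 0},{"dx": 0,"dy": 0,"dz": 0.02,"yaw": 0},{"dx": 0,"dy": 0,"dz": 0.02,"yaw": 0},{"dx": 0,"dy": 0,"dz": 0.02,"yaw": 0},{"dx": 0,"dy": 0,"dz": 0.005,"yaw": 0}], "gripper": 0.095}}

```text
t: 10.15
eef_pos: [637.4, 180.4, 167.2]
tcp_rot: [3.137, -0.001, 1.501]
ft_force: [0.5, -0.3, 0.3]
opening: 0.998
grip_force: 0.0
```

{"op": "arm_command", "data": {"deltas": [{"dx": -0.008,"dy": -0.0118,"dz": 0,"yaw": 0},{"dx": -0.008,"dy": -0.0118,"dz": 0,"yaw": 0},{"dx": -0.008,"dy": -0.0118,"dz": 0,"yaw": 0},{"dx": -0.008,"dy": -0.0118,"dz": 0,"yaw": 0},{"dx": -0.008,"dy": -0.0118,"dz": 0,"yaw": 0},{"dx": -0.008,"dy": -0.0118,"dz": 0,"yaw": 0},{"dx": -0.008,"dy": -0.0118,"dz": 0,"yaw": 0},{"dx": -0.008,"dy": -0.0118,"dz": 0,"yaw": 0},{"dx": -0.008,"dy": -0.0118,"dz": 0,"yaw": 0},{"dx": -0.008,"dy": -0.0118,"dz": 0,"yaw": 0},{"dx": -0.008,"dy": -0.0118,"dz": 0,"yaw": 0},{"dx": -0.008,"dy": -0.0118,"dz": 0,"yaw": 0},{"dx": -0.008,"dy": -0.0118,"dz": 0,"yaw": 0},{"dx": -0.008,"dy": -0.0118,"dz": 0,"yaw": 0},{"dx": -0.008,"dy": -0.0118,"dz": 0,"yaw": 0},{"dx": -0.008,"dy": -0.0118,"dz": 0,"yaw": 0},{"dx": -0.008,"dy": -0.0118,"dz": 0,"yaw": 0},{"dx": -0.008,"dy": -0.0118,"dz": 0,"yaw": 0},{"dx": -0.008,"dy": -0.0118,"dz": 0,"yaw": 0},{"dx": -0.008,"dy": -0.0118,"dz": 0,"yaw": 0}]}}

```text
t: 12.15
eef_pos: [475.8, -56.8, 163.8]
tcp_rot: [3.141, 0.0, 1.501]
ft_force: [-0.6, -0.2, 0.1]
opening: 1.003
grip_force: 0.0
```

```bash
python3 - <<'E'
from cell import state, read_camera
import cv2,pickle
s=state();print(s['t'],s['eef_pos'],s['tcp_rot'],s['ft_force'],s['opening'])
c=read_camera('side');cv2.imwrite('pics/side4.png',c['color'][:,:,::-1])
from m import *
c=read_camera('top')
try:print('q',top(c,190,158,102))
except Exception as e:print(e)
E
```

```text
12.15 [475.77501381 -56.78464196 163.76765114] [3.14146059e+00 1.61441136e-05 1.50103112e+00] [-0.60491314 -0.20975519  0.08717103] 1.002786897439334
q (array([187.18181818, 157.1657754 ]), np.int32(374), np.float64(102.39714333359069), array([637.37846239, 179.66093855]), np.float64(56.33864595695135))
```

View pics/side4.png

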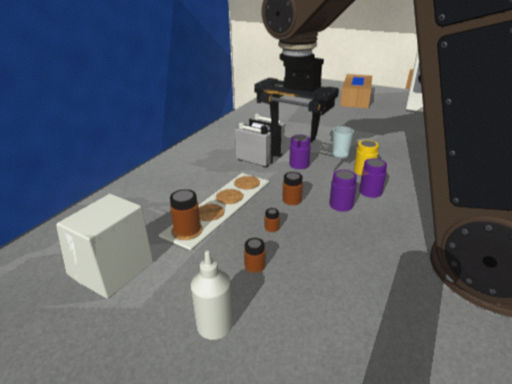

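q stands on the end disc at (185,213), 1.5 mm off centre. Now s.

{"op": "arm_command", "data": {"deltas": [{"dx": 0,"dy": 0.001,"dz": -0.01,"yaw": 0},{"dx": 0,"dy": 0,"dz": -0.02,"yaw": 0},{"dx": 0,"dy": 0,"dz": -0.02,"yaw": 0},{"dx": 0,"dy": 0,"dz": -0.02,"yaw": 0},{"dx": 0,"dy": 0,"dz": -0.02,"yaw": 0},{"dx": 0,"dy": 0,"dz": -0.02,"yaw": 0},{"dx": 0,"dy": 0,"dz": -0.01,"yaw": 0},{"dx": 0,"dy": 0,"dz": -0.005,"yaw": 0},{"dx": 0,"dy": 0,"dz": 0,"yaw": 0}]}}

```text
t: 13.15
eef_pos: [476.4, -54.6, 38.4]
tcp_rot: [-3.141, -0.0, 1.501]
ft_force: [-0.8, 0.2, -0.1]
opening: 0.999
grip_force: 0.0
```

{"op": "arm_command", "data": {"deltas": [{"dx": 0,"dy": 0,"dz": 0,"yaw": 0},{"dx": 0,"dy": 0,"dz": 0,"yaw": 0},{"dx": 0,"dy": 0,"dz": 0,"yaw": 0},{"dx": 0,"dy": 0,"dz": 0,"yaw": 0},{"dx": 0,"dy": 0,"dz": 0,"yaw": 0},{"dx": 0,"dy": 0,"dz": 0,"yaw": 0},{"dx": 0,"dy": 0,"dz": 0,"yaw": 0},{"dx": 0,"dy": 0,"dz": 0,"yaw": 0},{"dx": 0,"dy": 0,"dz": 0,"yaw": 0},{"dx": 0,"dy": 0,"dz": 0,"yaw": 0}], "gripper": 0.035}}

```text
t: 14.15
eef_pos: [475.9, -54.7, 38.9]
tcp_rot: [-3.141, -0.0, 1.501]
ft_force: [-2.6, 0.6, 6.2]
opening: 0.498
grip_force: 31.4
```

s reads 47 mm open where the glass is 52 mm, so I check before lifting.

```bash
python3 - <<'E'
from cell import state, read_camera
import cv2
s=state();print(s['t'],s['eef_pos'],s['ft_force'],s['moment'],s['opening'])
c=read_camera('side');cv2.imwrite('pics/side5.png',cv2.resize(c['color'][60:240,200:400,::-1],None,fx=3,fy=3,interpolation=2))
E
```

```text
14.15 [475.92135432 -54.72657203  38.87058151] [-2.58312292  0.58117209  6.23623101] [-0.03254009  0.58875558  0.02912196] 0.49807206354540506
```

View pics/side5.png

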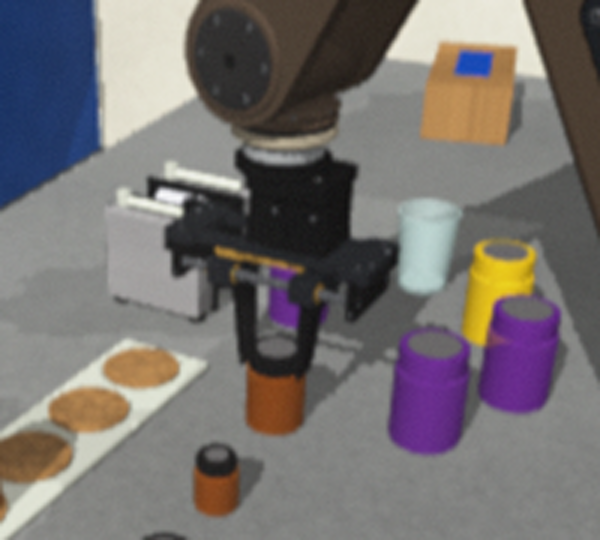

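The crop shows the fingertips at (245,370) and (300,375), only level with the lid, well above where the reported height puts them. I measure the real tip height from the depth.

```bash
python3 - <<'E'
from cell import read_camera
from m import *
np.set_printoptions(precision=1,suppress=True)
c=read_camera('side');W=cloud(c);C=c['color'].max(2)
for z in range(5,130,5):
    m=(abs(W[...,0]-476)<75)&(abs(W[...,1]+55)<45)&(abs(W[...,2]-z)<2.5)
    dk=m&(C<60)
    if m.any():print(z,m.sum(),dk.sum(),W[m][:,0].min(),W[m][:,0].max(), (W[dk][:,0].min(),W[dk][:,0].max(),np.median(W[dk][:,1])) if dk.any() else '')
E
```

```text
5 34 0 448.93217488314167 519.5059681968798 
10 29 0 448.40557053095336 492.06845492900345 
15 30 0 448.3688113916694 492.04028465694034 
20 33 0 448.85536349772394 493.6882393508391 
25 30 0 448.47275930967953 493.1581944596096 
30 39 0 447.87598245575657 492.443882534443 
35 25 0 448.63754891455244 493.25077837350864 
40 37 0 448.2988498109238 494.01207812575274 
45 34 0 448.53557630319744 493.91065873638445 
50 30 0 448.13582768383526 493.50507040979073 
55 43 3 448.22704824581865 498.373447784821 (np.float64(448.22704824581865), np.float64(478.6272907028997), np.float64(-53.040250563762925))
60 39 28 445.46401175345045 502.46871065777543 (np.float64(445.46401175345045), np.float64(502.23351596955365), np.float64(-44.577726251916545))
65 38 38 445.6371817926421 501.3687496024942 (np.float64(445.6371817926421), np.float64(501.3687496024942), np.float64(-39.50197242156929))
70 43 40 443.0334946487991 504.71592357897396 (np.float64(443.0334946487991), np.float64(501.3270174424697), np.float64(-42.355023780669285))
75 143 46 442.1357490685614 504.60244238795144 (np.float64(443.2667339
[... 793 characters left out ...]
.97276935734635 508.5667333256413 (np.float64(438.97276935734635), np.float64(505.80735038942623), np.float64(-50.061918564706275))
110 23 17 438.7667664317365 508.19005950767746 (np.float64(438.7667664317365), np.float64(506.7641114119251), np.float64(-45.07036282535398))
115 32 29 438.398584063954 509.2603527691356 (np.float64(438.398584063954), np.float64(509.2603527691356), np.float64(-48.8533199502034))
120 26 25 438.44522167852097 508.63672075652676 (np.float64(438.44522167852097), np.float64(508.63672075652676), np.float64(-46.689371562902465))
125 22 20 438.07141413963086 512.0064967623689 (np.float64(438.07141413963086), np.float64(512.0064967623689), np.float64(-47.07632949655351))
```

The depth puts the tips at z≈58 with the reported TCP at 39. The reported point therefore lies about 19 mm below the tips rather than above them, so every grasp has to go 38 mm lower by reported z. I open, go lower and regrip s on the glass.

{"op": "arm_command", "data": {"deltas": [{"dx": 0,"dy": 0,"dz": 0,"yaw": 0},{"dx": 0,"dy": 0,"dz": 0,"yaw": 0},{"dx": 0,"dy": 0,"dz": 0,"yaw": 0},{"dx": 0,"dy": 0,"dz": 0,"yaw": 0},{"dx": 0,"dy": 0,"dz": 0,"yaw": 0},{"dx": 0,"dy": 0,"dz": 0,"yaw": 0},{"dx": 0,"dy": 0,"dz": -0.007,"yaw": 0},{"dx": 0,"dy": 0,"dz": -0.01,"yaw": 0},{"dx": 0,"dy": 0,"dz": -0.01,"yaw": 0},{"dx": 0,"dy": 0,"dz": -0.006,"yaw": 0},{"dx": 0,"dy": 0,"dz": 0,"yaw": 0}], "gripper": 0.095}}

```text
t: 15.35
eef_pos: [475.9, -54.7, 4.6]
tcp_rot: [-3.14, -0.0, 1.501]
ft_force: [0.1, -0.1, -0.1]
opening: 1.0
grip_force: 0.0
```

{"op": "arm_command", "data": {"deltas": [{"dx": 0,"dy": 0,"dz": 0,"yaw": 0},{"dx": 0,"dy": 0,"dz": 0,"yaw": 0},{"dx": 0,"dy": 0,"dz": 0,"yaw": 0},{"dx": 0,"dy": 0,"dz": 0,"yaw": 0},{"dx": 0,"dy": 0,"dz": 0,"yaw": 0},{"dx": 0,"dy": 0,"dz": 0,"yaw": 0},{"dx": 0,"dy": 0,"dz": 0,"yaw": 0},{"dx": 0,"dy": 0,"dz": 0,"yaw": 0},{"dx": 0,"dy": 0,"dz": 0,"yaw": 0},{"dx": 0,"dy": 0,"dz": 0,"yaw": 0}], "gripper": 0.035}}

```text
t: 16.35
eef_pos: [476.5, -54.8, 5.9]
tcp_rot: [3.141, 0.0, 1.501]
ft_force: [-0.7, -0.1, 3.8]
opening: 0.543
grip_force: 30.0
```

{"op": "arm_command", "data": {"deltas": [{"dx": 0,"dy": 0,"dz": 0.005,"yaw": 0},{"dx": 0,"dy": 0,"dz": 0.015,"yaw": 0},{"dx": 0,"dy": 0,"dz": 0.02,"yaw": 0},{"dx": 0,"dy": 0,"dz": 0.02,"yaw": 0},{"dx": 0,"dy": 0,"dz": 0.02,"yaw": 0},{"dx": 0,"dy": 0,"dz": 0.005,"yaw": 0},{"dx": 0.007,"dy": 0.007,"dz": 0,"yaw": 0},{"dx": 0.014,"dy": 0.014,"dz": 0,"yaw": 0},{"dx": 0.014,"dy": 0.014,"dz": 0,"yaw": 0},{"dx": 0.014,"dy": 0.014,"dz": 0,"yaw": 0},{"dx": 0.014,"dy": 0.014,"dz": 0,"yaw": 0},{"dx": 0.014,"dy": 0.014,"dz": 0,"yaw": 0},{"dx": 0.014,"dy": 0.014,"dz": 0,"yaw": 0},{"dx": 0.014,"dy": 0.014,"dz": 0,"yaw": 0},{"dx": 0.014,"dy": 0.014,"dz": 0,"yaw": 0},{"dx": 0.014,"dy": 0.014,"dz": 0,"yaw": 0},{"dx": 0.014,"dy": 0.014,"dz": 0,"yaw": 0},{"dx": 0.007,"dy": 0.0055,"dz": 0,"yaw": 0},{"dx": 0,"dy": 0,"dz": 0,"yaw": 0},{"dx": 0,"dy": 0,"dz": 0,"yaw": 0}]}}

```text
t: 18.35
eef_pos: [629.7, 97.5, 89.9]
tcp_rot: [-3.14, 0.0, 1.501]
ft_force: [-0.1, -0.6, -1.8]
opening: 0.545
grip_force: 30.0
```

{"op": "arm_command", "data": {"deltas": [{"dx": 0.0005,"dy": 0,"dz": -0.01,"yaw": 0},{"dx": 0.0005,"dy": 0,"dz": -0.015,"yaw": 0},{"dx": 0,"dy": 0,"dz": -0.015,"yaw": 0},{"dx": 0,"dy": 0,"dz": -0.015,"yaw": 0},{"dx": 0,"dy": 0,"dz": -0.008,"yaw": 0},{"dx": 0,"dy": 0,"dz": -0.004,"yaw": 0},{"dx": 0,"dy": 0,"dz": -0.002,"yaw": 0},{"dx": 0,"dy": 0,"dz": 0,"yaw": 0}]}}

```text
t: 19.15
eef_pos: [631.6, 97.7, 21.8]
tcp_rot: [3.141, -0.0, 1.501]
ft_force: [-0.1, 0.5, -0.9]
opening: 0.542
grip_force: 30.0
```

{"op": "arm_command", "data": {"deltas": [{"dx": 0,"dy": 0,"dz": -0.0015,"yaw": 0},{"dx": 0,"dy": 0,"dz": -0.001,"yaw": 0},{"dx": 0,"dy": 0,"dz": -0.001,"yaw": 0},{"dx": 0,"dy": 0,"dz": -0.0005,"yaw": 0},{"dx": 0,"dy": 0,"dz": 0,"yaw": 0}]}}

```text
t: 19.65
eef_pos: [631.5, 97.7, 17.9]
tcp_rot: [3.141, -0.0, 1.501]
ft_force: [-0.9, 0.1, 0.8]
opening: 0.54
grip_force: 30.0
```

{"op": "arm_command", "data": {"deltas": [{"dx": 0,"dy": 0,"dz": 0,"yaw": 0},{"dx": 0,"dy": 0,"dz": 0,"yaw": 0},{"dx": 0,"dy": 0,"dz": 0,"yaw": 0},{"dx": 0,"dy": 0,"dz": 0,"yaw": 0},{"dx": 0,"dy": 0,"dz": 0,"yaw": 0},{"dx": 0,"dy": 0,"dz": 0,"yaw": 0},{"dx": 0,"dy": 0,"dz": 0.005,"yaw": 0},{"dx": 0,"dy": 0,"dz": 0.015,"yaw": 0},{"dx": 0,"dy": 0,"dz": 0.02,"yaw": 0},{"dx": 0,"dy": 0,"dz": 0.02,"yaw": 0},{"dx": 0,"dy": 0,"dz": 0.02,"yaw": 0},{"dx": 0,"dy": 0,"dz": 0.01,"yaw": 0}], "gripper": 0.095}}

```text
t: 20.85
eef_pos: [632.2, 97.7, 110.7]
tcp_rot: [3.138, -0.0, 1.501]
ft_force: [-0.3, 0.5, -0.1]
opening: 0.999
grip_force: 0.0
```

{"op": "arm_command", "data": {"deltas": [{"dx": -0.0155,"dy": 0.0093,"dz": 0,"yaw": 0},{"dx": -0.0155,"dy": 0.0093,"dz": 0,"yaw": 0},{"dx": -0.0155,"dy": 0.0093,"dz": 0,"yaw": 0},{"dx": -0.0155,"dy": 0.0093,"dz": 0,"yaw": 0},{"dx": -0.0155,"dy": 0.0093,"dz": 0,"yaw": 0},{"dx": -0.0155,"dy": 0.0093,"dz": 0,"yaw": 0},{"dx": -0.0155,"dy": 0.0093,"dz": 0,"yaw": 0},{"dx": -0.0155,"dy": 0.0093,"dz": 0,"yaw": 0},{"dx": -0.0155,"dy": 0.0093,"dz": 0,"yaw": 0},{"dx": -0.0155,"dy": 0.0093,"dz": 0,"yaw": 0},{"dx": -0.0155,"dy": 0.0093,"dz": 0,"yaw": 0},{"dx": -0.0155,"dy": 0.0093,"dz": 0,"yaw": 0},{"dx": 0,"dy": 0,"dz": 0,"yaw": 0},{"dx": 0,"dy": 0,"dz": 0,"yaw": 0}]}}

```text
t: 22.25
eef_pos: [445.4, 209.7, 107.9]
tcp_rot: [3.141, -0.0, 1.502]
ft_force: [0.1, 0.3, -1.2]
opening: 0.997
grip_force: 0.0
```

```bash
python3 - <<'E'
from cell import state, read_camera
import cv2
s=state();print(s['t'],s['eef_pos'],s['ft_force'],s['opening'])
c=read_camera('side');cv2.imwrite('pics/side6.png',c['color'][:,:,::-1])
from m import *
c=read_camera('top')
for a in((190,158,102),(220,160,86)):
  try:print(top(c,*a))
  except Exception as e:print(e)
E
```

```text
22.25 [445.42017928 209.66741264 107.94584208] [ 0.0978874   0.3169557  -1.21972796] 0.9965023347198491
(array([187.12997347, 157.12732095]), np.int32(377), np.float64(102.36965582921482), array([637.48398047, 179.79526357]), np.float64(56.56415177881952))
(array([219.8  , 159.056]), np.int32(250), np.float64(86.37114591733882), array([632.42429701,  96.10563651]), np.float64(46.795090175109564))
```

View pics/side6.png

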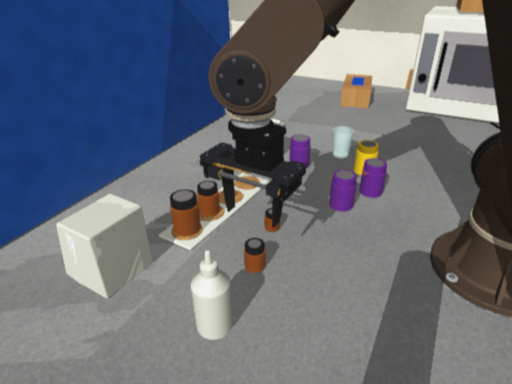

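q (185,213) and s (207,200) stand on their discs within 2 mm, and the gripper is straight over p (255,254).

{"op": "arm_command", "data": {"deltas": [{"dx": 0,"dy": 0,"dz": -0.01,"yaw": 0},{"dx": 0,"dy": 0,"dz": -0.02,"yaw": 0},{"dx": 0,"dy": 0,"dz": -0.02,"yaw": 0},{"dx": 0,"dy": 0,"dz": -0.02,"yaw": 0},{"dx": 0,"dy": 0,"dz": -0.02,"yaw": 0},{"dx": 0,"dy": 0,"dz": -0.012,"yaw": 0},{"dx": 0,"dy": 0,"dz": -0.007,"yaw": 0},{"dx": 0,"dy": 0,"dz": -0.004,"yaw": 0},{"dx": 0,"dy": 0,"dz": 0,"yaw": 0}]}}

```text
t: 23.25
eef_pos: [445.6, 209.2, -5.4]
tcp_rot: [-3.142, 0.0, 1.501]
ft_force: [-0.2, -0.5, -0.3]
opening: 0.997
grip_force: 0.0
```

{"op": "arm_command", "data": {"deltas": [{"dx": 0,"dy": 0,"dz": 0,"yaw": 0},{"dx": 0,"dy": 0,"dz": 0,"yaw": 0},{"dx": 0,"dy": 0,"dz": 0,"yaw": 0},{"dx": 0,"dy": 0,"dz": 0,"yaw": 0},{"dx": 0,"dy": 0,"dz": 0,"yaw": 0},{"dx": 0,"dy": 0,"dz": 0,"yaw": 0},{"dx": 0,"dy": 0,"dz": 0,"yaw": 0},{"dx": 0,"dy": 0,"dz": 0,"yaw": 0},{"dx": 0,"dy": 0,"dz": 0,"yaw": 0},{"dx": 0,"dy": 0,"dz": 0,"yaw": 0}], "gripper": 0.03}}

```text
t: 24.25
eef_pos: [445.4, 209.3, -5.2]
tcp_rot: [-3.142, 0.0, 1.501]
ft_force: [-0.6, 1.3, 0.5]
opening: 0.455
grip_force: 30.0
```

{"op": "arm_command", "data": {"deltas": [{"dx": 0,"dy": 0,"dz": 0.005,"yaw": 0},{"dx": 0,"dy": 0,"dz": 0.015,"yaw": 0},{"dx": 0,"dy": 0,"dz": 0.02,"yaw": 0},{"dx": 0,"dy": 0,"dz": 0.02,"yaw": 0},{"dx": 0,"dy": 0,"dz": 0.02,"yaw": 0},{"dx": 0,"dy": 0,"dz": 0.01,"yaw": 0},{"dx": 0.0075,"dy": -0.0085,"dz": 0,"yaw": 0},{"dx": 0.015,"dy": -0.0165,"dz": 0,"yaw": 0},{"dx": 0.015,"dy": -0.0165,"dz": 0,"yaw": 0},{"dx": 0.015,"dy": -0.0165,"dz": 0,"yaw": 0},{"dx": 0.015,"dy": -0.0165,"dz": 0,"yaw": 0},{"dx": 0.015,"dy": -0.0165,"dz": 0,"yaw": 0},{"dx": 0.015,"dy": -0.0165,"dz": 0,"yaw": 0},{"dx": 0.015,"dy": -0.0165,"dz": 0,"yaw": 0},{"dx": 0.015,"dy": -0.0165,"dz": 0,"yaw": 0},{"dx": 0.015,"dy": -0.0165,"dz": 0,"yaw": 0},{"dx": 0.015,"dy": -0.0165,"dz": 0,"yaw": 0},{"dx": 0.015,"dy": -0.0165,"dz": 0,"yaw": 0},{"dx": 0.007,"dy": -0.0075,"dz": 0,"yaw": 0},{"dx": 0,"dy": 0,"dz": 0,"yaw": 0}]}}

```text
t: 26.25
eef_pos: [625.2, 10.5, 83.6]
tcp_rot: [-3.141, 0.0, 1.499]
ft_force: [-0.0, 0.6, -0.3]
opening: 0.457
grip_force: 30.0
```

{"op": "arm_command", "data": {"deltas": [{"dx": 0,"dy": 0,"dz": -0.005,"yaw": 0},{"dx": 0,"dy": 0,"dz": -0.015,"yaw": 0},{"dx": 0,"dy": 0,"dz": -0.015,"yaw": 0},{"dx": 0,"dy": 0,"dz": -0.015,"yaw": 0},{"dx": 0,"dy": 0,"dz": -0.015,"yaw": 0},{"dx": 0,"dy": 0,"dz": -0.006,"yaw": 0},{"dx": 0,"dy": 0,"dz": -0.003,"yaw": 0},{"dx": 0,"dy": 0,"dz": 0,"yaw": 0}]}}

```text
t: 27.05
eef_pos: [625.0, 11.8, 10.5]
tcp_rot: [-3.141, 0.0, 1.501]
ft_force: [-0.9, 0.0, 0.2]
opening: 0.458
grip_force: 30.0
```

Target z is about 6.7.

{"op": "arm_command", "data": {"deltas": [{"dx": 0,"dy": 0,"dz": -0.0015,"yaw": 0},{"dx": 0,"dy": 0,"dz": -0.001,"yaw": 0},{"dx": 0,"dy": 0,"dz": -0.001,"yaw": 0},{"dx": 0,"dy": 0,"dz": -0.0005,"yaw": 0},{"dx": 0,"dy": 0,"dz": 0,"yaw": 0}]}}

```text
t: 27.55
eef_pos: [625.0, 11.8, 6.8]
tcp_rot: [3.141, 0.0, 1.501]
ft_force: [-0.4, -0.1, -0.6]
opening: 0.461
grip_force: 30.0
```

{"op": "arm_command", "data": {"deltas": [{"dx": 0,"dy": 0,"dz": -0.0005,"yaw": 0},{"dx": 0,"dy": 0,"dz": -0.0005,"yaw": 0},{"dx": 0,"dy": 0,"dz": 0,"yaw": 0}]}}

```text
t: 27.85
eef_pos: [625.0, 11.8, 6.7]
tcp_rot: [3.141, 0.0, 1.501]
ft_force: [-3.0, 0.3, 9.3]
opening: 0.459
grip_force: 30.0
```

{"op": "arm_command", "data": {"deltas": [{"dx": 0,"dy": 0,"dz": 0,"yaw": 0},{"dx": 0,"dy": 0,"dz": 0,"yaw": 0},{"dx": 0,"dy": 0,"dz": 0,"yaw": 0},{"dx": 0,"dy": 0,"dz": 0,"yaw": 0},{"dx": 0,"dy": 0,"dz": 0,"yaw": 0},{"dx": 0,"dy": 0,"dz": 0,"yaw": 0},{"dx": 0,"dy": 0,"dz": 0.005,"yaw": 0},{"dx": 0,"dy": 0,"dz": 0.015,"yaw": 0},{"dx": 0,"dy": 0,"dz": 0.02,"yaw": 0},{"dx": 0,"dy": 0,"dz": 0.02,"yaw": 0},{"dx": 0,"dy": 0,"dz": 0.02,"yaw": 0},{"dx": 0,"dy": 0,"dz": 0.01,"yaw": 0}], "gripper": 0.095}}

```text
t: 29.05
eef_pos: [625.7, 11.8, 98.6]
tcp_rot: [3.138, 0.0, 1.501]
ft_force: [0.3, -0.6, -0.1]
opening: 0.998
grip_force: 0.0
```

{"op": "arm_command", "data": {"deltas": [{"dx": -0.0155,"dy": 0.0065,"dz": 0,"yaw": 0},{"dx": -0.0155,"dy": 0.0065,"dz": 0,"yaw": 0},{"dx": -0.0155,"dy": 0.0065,"dz": 0,"yaw": 0},{"dx": -0.0155,"dy": 0.0065,"dz": 0,"yaw": 0},{"dx": -0.0155,"dy": 0.0065,"dz": 0,"yaw": 0},{"dx": -0.0155,"dy": 0.0065,"dz": 0,"yaw": 0},{"dx": -0.0155,"dy": 0.0065,"dz": 0,"yaw": 0},{"dx": -0.0155,"dy": 0.0065,"dz": 0,"yaw": 0},{"dx": -0.0155,"dy": 0.0065,"dz": 0,"yaw": 0},{"dx": -0.0155,"dy": 0.006,"dz": 0,"yaw": 0},{"dx": 0,"dy": 0,"dz": 0,"yaw": 0},{"dx": 0,"dy": 0,"dz": 0,"yaw": 0}]}}

```text
t: 30.25
eef_pos: [470.6, 76.3, 96.2]
tcp_rot: [3.14, -0.0, 1.501]
ft_force: [0.2, -0.4, -0.2]
opening: 0.997
grip_force: 0.0
```

```bash
python3 - <<'E'
from cell import state, read_camera
import cv2
s=state();print(s['t'],s['eef_pos'],s['ft_force'],s['opening'])
c=read_camera('side');cv2.imwrite('pics/side7.png',c['color'][:,:,::-1])
from m import *
c=read_camera('top')
for a in((190,158,102),(220,160,86),(251,163,72)):
  try:print(top(c,*a))
  except Exception as e:print(e)
E
```

```text
30.25 [470.5587881   76.26325945  96.23022137] [ 0.19078556 -0.4214734  -0.17953438] 0.9973595702676432
(array([187.25329815, 157.176781  ]), np.int32(379), np.float64(102.7320156995662), array([637.34375261, 179.4740643 ]), np.float64(56.71399085399545))
(array([219.75806452, 159.125     ]), np.int32(248), np.float64(86.50089571987002), array([632.24329489,  96.22077387]), np.float64(46.60753394871544))
(array([251.53846154, 161.31360947]), np.int32(169), np.float64(72.64445675698198), array([626.0254486 ,  12.51032479]), np.float64(39.002122693893284))
```

View pics/side7.png

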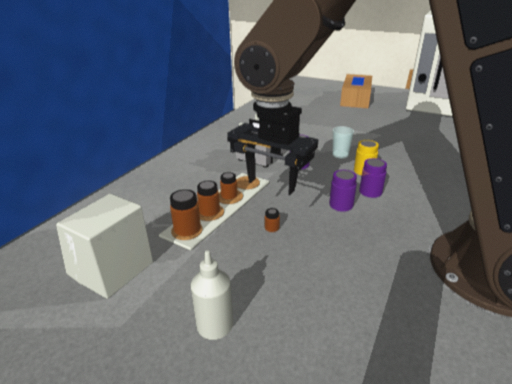

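Three jars stand in order at (185,213), (207,200) and (229,187), each within 2 mm of its disc's centre. The smallest, r, is at (272,219) under the gripper.

{"op": "arm_command", "data": {"deltas": [{"dx": 0,"dy": 0,"dz": -0.01,"yaw": 0},{"dx": 0,"dy": 0,"dz": -0.02,"yaw": 0},{"dx": 0,"dy": 0,"dz": -0.02,"yaw": 0},{"dx": 0,"dy": 0,"dz": -0.02,"yaw": 0},{"dx": 0,"dy": 0,"dz": -0.018,"yaw": 0},{"dx": 0,"dy": 0,"dz": -0.01,"yaw": 0},{"dx": 0,"dy": 0,"dz": -0.005,"yaw": 0},{"dx": 0,"dy": 0,"dz": -0.003,"yaw": 0},{"dx": 0,"dy": 0,"dz": 0,"yaw": 0}]}}

```text
t: 31.25
eef_pos: [470.1, 76.2, -10.2]
tcp_rot: [3.141, -0.0, 1.501]
ft_force: [0.0, -0.1, 0.2]
opening: 0.997
grip_force: 0.0
```

{"op": "arm_command", "data": {"deltas": [{"dx": 0,"dy": 0,"dz": 0,"yaw": 0},{"dx": 0,"dy": 0,"dz": 0,"yaw": 0},{"dx": 0,"dy": 0,"dz": 0,"yaw": 0},{"dx": 0,"dy": 0,"dz": 0,"yaw": 0},{"dx": 0,"dy": 0,"dz": 0,"yaw": 0},{"dx": 0,"dy": 0,"dz": 0,"yaw": 0},{"dx": 0,"dy": 0,"dz": 0,"yaw": 0},{"dx": 0,"dy": 0,"dz": 0,"yaw": 0},{"dx": 0,"dy": 0,"dz": 0,"yaw": 0},{"dx": 0,"dy": 0,"dz": 0,"yaw": 0},{"dx": 0,"dy": 0,"dz": 0,"yaw": 0}], "gripper": 0.022}}

```text
t: 32.35
eef_pos: [469.9, 76.3, -10.3]
tcp_rot: [-3.142, 0.0, 1.501]
ft_force: [-0.7, -0.5, 0.4]
opening: 0.378
grip_force: 30.0
```

{"op": "arm_command", "data": {"deltas": [{"dx": 0,"dy": 0,"dz": 0.005,"yaw": 0},{"dx": 0,"dy": 0,"dz": 0.015,"yaw": 0},{"dx": 0,"dy": 0,"dz": 0.02,"yaw": 0},{"dx": 0,"dy": 0,"dz": 0.02,"yaw": 0},{"dx": 0,"dy": 0,"dz": 0.02,"yaw": 0},{"dx": 0,"dy": 0,"dz": 0.01,"yaw": 0},{"dx": 0.007,"dy": -0.007,"dz": 0,"yaw": 0},{"dx": 0.0135,"dy": -0.0135,"dz": 0,"yaw": 0},{"dx": 0.0135,"dy": -0.0135,"dz": 0,"yaw": 0},{"dx": 0.0135,"dy": -0.0135,"dz": 0,"yaw": 0},{"dx": 0.0135,"dy": -0.0135,"dz": 0,"yaw": 0},{"dx": 0.0135,"dy": -0.0135,"dz": 0,"yaw": 0},{"dx": 0.0135,"dy": -0.0135,"dz": 0,"yaw": 0},{"dx": 0.0135,"dy": -0.0135,"dz": 0,"yaw": 0},{"dx": 0.0135,"dy": -0.0135,"dz": 0,"yaw": 0},{"dx": 0.0135,"dy": -0.0135,"dz": 0,"yaw": 0},{"dx": 0.0135,"dy": -0.0135,"dz": 0,"yaw": 0},{"dx": 0.007,"dy": -0.007,"dz": 0,"yaw": 0},{"dx": 0,"dy": 0,"dz": 0,"yaw": 0}]}}

```text
t: 34.25
eef_pos: [619.5, -74.3, 78.9]
tcp_rot: [-3.141, -0.0, 1.499]
ft_force: [-0.2, 0.3, 0.0]
opening: 0.376
grip_force: 30.0
```

{"op": "arm_command", "data": {"deltas": [{"dx": 0,"dy": 0,"dz": -0.005,"yaw": 0},{"dx": 0,"dy": 0,"dz": -0.015,"yaw": 0},{"dx": 0,"dy": 0,"dz": -0.015,"yaw": 0},{"dx": 0,"dy": 0,"dz": -0.015,"yaw": 0},{"dx": 0,"dy": 0,"dz": -0.015,"yaw": 0},{"dx": 0,"dy": 0,"dz": -0.006,"yaw": 0},{"dx": 0,"dy": 0,"dz": -0.003,"yaw": 0},{"dx": 0,"dy": 0,"dz": 0,"yaw": 0}]}}

```text
t: 35.05
eef_pos: [618.9, -72.7, 5.5]
tcp_rot: [-3.141, -0.0, 1.501]
ft_force: [0.2, -0.2, 0.2]
opening: 0.373
grip_force: 30.0
```

Target z is about 1.7.

{"op": "arm_command", "data": {"deltas": [{"dx": 0,"dy": 0,"dz": -0.0015,"yaw": 0},{"dx": 0,"dy": 0,"dz": -0.001,"yaw": 0},{"dx": 0,"dy": 0,"dz": -0.001,"yaw": 0},{"dx": 0,"dy": 0,"dz": -0.0005,"yaw": 0},{"dx": 0,"dy": 0,"dz": 0,"yaw": 0}]}}

```text
t: 35.55
eef_pos: [619.0, -72.7, 1.8]
tcp_rot: [3.141, 0.0, 1.501]
ft_force: [1.0, -0.3, 0.3]
opening: 0.37
grip_force: 30.0
```

{"op": "arm_command", "data": {"deltas": [{"dx": 0,"dy": 0,"dz": -0.0005,"yaw": 0},{"dx": 0,"dy": 0,"dz": 0,"yaw": 0}]}}

```text
t: 35.75
eef_pos: [619.0, -72.7, 1.8]
tcp_rot: [3.141, 0.0, 1.501]
ft_force: [-1.9, -0.9, 5.1]
opening: 0.375
grip_force: 30.0
```

Contact again. I release, lift and back off toward -x.

{"op": "arm_command", "data": {"deltas": [{"dx": 0,"dy": 0,"dz": 0,"yaw": 0},{"dx": 0,"dy": 0,"dz": 0,"yaw": 0},{"dx": 0,"dy": 0,"dz": 0,"yaw": 0},{"dx": 0,"dy": 0,"dz": 0,"yaw": 0},{"dx": 0,"dy": 0,"dz": 0,"yaw": 0},{"dx": 0,"dy": 0,"dz": 0,"yaw": 0},{"dx": 0,"dy": 0,"dz": 0.005,"yaw": 0},{"dx": 0,"dy": 0,"dz": 0.015,"yaw": 0},{"dx": 0,"dy": 0,"dz": 0.02,"yaw": 0},{"dx": 0,"dy": 0,"dz": 0.02,"yaw": 0},{"dx": 0,"dy": 0,"dz": 0.02,"yaw": 0},{"dx": 0,"dy": 0,"dz": 0.02,"yaw": 0},{"dx": -0.015,"dy": 0,"dz": 0.01,"yaw": 0},{"dx": -0.02,"dy": 0,"dz": 0,"yaw": 0},{"dx": -0.02,"dy": 0,"dz": 0,"yaw": 0},{"dx": -0.02,"dy": 0,"dz": 0,"yaw": 0},{"dx": -0.02,"dy": 0,"dz": 0,"yaw": 0},{"dx": -0.02,"dy": 0,"dz": 0,"yaw": 0},{"dx": 0,"dy": 0,"dz": 0,"yaw": 0},{"dx": 0,"dy": 0,"dz": 0,"yaw": 0}], "gripper": 0.095}}

```text
t: 37.75
eef_pos: [504.8, -73.0, 112.4]
tcp_rot: [3.139, 0.0, 1.501]
ft_force: [0.3, -0.4, 0.4]
opening: 1.001
grip_force: 0.0
```

```bash
python3 - <<'E'
from cell import state, read_camera
import cv2
s=state();print(s['t'],s['eef_pos'],s['ft_force'],s['opening'])
c=read_camera('side');cv2.imwrite('pics/side8.png',c['color'][:,:,::-1])
from m import *
c=read_camera('top')
for a in((190,158,102),(220,160,86),(251,163,72),(282,165,60)):
  try:print(top(c,*a))
  except Exception as e:print(e)
E
```

```text
37.75 [504.75676003 -72.9510771  112.41543236] [ 0.29596863 -0.43404049  0.44359545] 1.0005197036199065
(array([187.17105263, 157.21842105]), np.int32(380), np.float64(102.35661964658783), array([637.24051685, 179.69125332]), np.float64(56.78876213347103))
(array([219.74501992, 159.11952191]), np.int32(251), np.float64(86.33922512395134), array([632.25898119,  96.25507455]), np.float64(46.888586951993155))
(array([251.59763314, 161.34911243]), np.int32(169), np.float64(72.26490589904142), array([625.92473158,  12.35429292]), np.float64(39.002122693893284))
(array([283.64, 159.4 ]), np.int32(25), np.float64(60.90479155399794), array([630.48391926, -74.29137351]), np.float64(15.174738929954017))
```

View pics/side8.png

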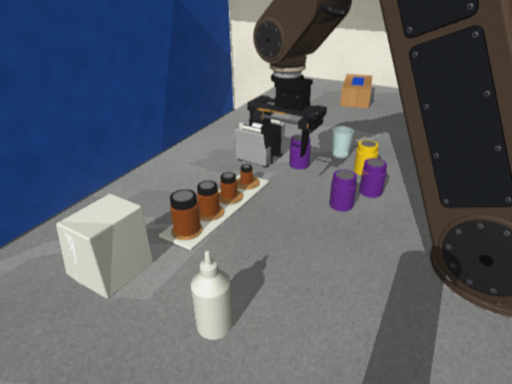

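All four jars stand in descending size at (185,213), (207,200), (229,187) and (247,176), the beaker is in place, and the arm is clear. The gripper hides most of r from the top camera. It was released at (619.0,-72.7) with the disc centre at (618.6,-72.6).

```bash
python3 -c "
from cell import job_done
print(job_done())"
```

```text
the job is handed in; nothing more can be done
None
```

The job is handed in at about 38 s of the 86 s: all four amber jars stand upright on the cork discs, largest next to the controller down to the smallest. The first three measured within 2 mm of centre. The smallest was hidden from the top camera, so its position comes from where the arm released it. The hand-in gave no verdict.

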